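# Unload the tilted vise and square the part against the inspection stop

## Robot

A 7-joint arm with a two-finger parallel gripper is mounted at the origin on a cart in front of the work surface, level with it; the furniture and walls round the work are solid. World frame = base frame: x ahead of the robot, y to its left, z up, the work surface at z = 0. Lengths are in mm, angles in rad, forces in N, time in s.
With the tool pointing down it reaches from about 400 to 875 mm from the base axis. Payload 19.3 kg.
Tool frame: the origin (TCP) lies at the very end of the fingers, on their centre line; the grasp point (between the pads) lies 19 mm behind it (grip_point_offset is the z of the grasp point in the tool frame, in mm); z points along the fingers, x is the direction in which the jaws open and shut, and the axes are right-handed (so a half turn about z gives the same grasp; the last joint's range is limited). The gripper opens to 85 mm and grips with 20 to 120 N. Pads are 22 mm wide; open, the fingers measure 114 mm over their backs; the gripper's body (76 mm by 85 mm) begins 54 mm behind the grasp point. The pads swing forward as they close: fully open they stand 13 mm farther back than shut.
Start: joints at [1.256, 0.521, -0.036, 1.599, 0.021, 1.021, -0.113], TCP at [151.448, -606.365, 231.291] pointing down, gripper open.
Joint ranges: [-2.91, 2.91], [-0.3, 2.13], [-1.5, 1.42], [0.17, 2.43], [-1.26, 4.41], [0.16, 1.93], [-2.52, 2.52]. Speed limits (rad/s): [1.89, 1.89, 2.39, 2.39, 3.01, 3.01, 3.01].

## Interface

Orientations are given as a 3x3 rotation matrix whose columns are the frame's x, y, z axes.
In Python, from workcell import movep, movel, goto_joints, open_gripper, clamp, wait, inverse_kinematics, read_state, camera, PlanningError, finish_job, grip_point_offset gives the robot as it stands. Calls block until the motion is done:
- movep(position, orientation): joint-space move of the TCP to a pose.
- movel(position, frame=None, max_speed=150, guard=None): straight line of the TCP; frame=None keeps the orientation; max_speed is the mean speed in mm/s. With guard (N) it stops when the force on the tool has changed by that much, and returns True; else False.
- goto_joints(angles): joint-space move.
- open_gripper() and clamp(): open the fingers fully, or close them until they stop; the grip force is fixed at half the most.
- wait(seconds).
- inverse_kinematics(position, orientation): joint angles nearest the present ones, or None.
- read_state(): the state.
- camera(name): name is "scene" or "side" or "wrist"; returns a dict with "image" (384x512x3 uint8, blue, green, red), "range_z" (384x512 float32, mm along the optical axis (not along the pixel's ray), 0 where there is no reading), "fx", "fy", "cx", "cy" (pixels), "cam_to_world" (4x4, takes a point from camera to world coordinates). Camera axes: x right, y up, looking along -z (the intrinsics and any distortion apply to the point x, -y, -z); pixel columns grow to the right and rows downward; lengths in mm; the calibration is good to about 2 mm. The wrist camera is an equidistant fisheye: a pixel r from the principal point sees the ray r / f radians off the axis. A picture is of the moment at which its call begins.
A pose or a line that the arm cannot do raises PlanningError and nothing moves.
- finish_job(): hands the job in, once; it reports no verdict.
The state is a dict: "time": time; "qpos": joint angles; "qvel": joint speeds; "joint_efforts": joint torques, N m; "eef_pos": TCP position; "tool_rot": TCP orientation; "ft_force": force on the tool from outside, world axes, zero at the start; "torque": the same for the moment, N m; "finger_gap": finger opening in mm.
Only numpy, scipy, OpenCV 4.12 (cv2) and the standard library are available. Lean on these libraries where they do the work, as an engineer would, in place of code of your own. Each camera call takes 0.05 s, during which the arm holds its last target.

## Task

The finished T-shaped aluminium part sits in the tilted vise with the lips of both jaws hooked over its foot. Slide the moving jaw well open and leave it open, ease the part sideways out from under the fixed jaw's lip and take it out without wrenching it against the vise, then stand it on its foot on the inspection plate and bring one of its two T-shaped ends gently up flush and square against the middle of the stop bar, so that the bar's sprung pin is pressed right in, and let go. Do not disturb the other things on the desk.

Things in the scene. Friction and masses are not known exactly. Their poses are not given: they have to be found in the camera images.
- vise: Fixed sine vise, base plate 120 x 182 x 10 mm. Origin on the desk below the middle of the clamped part's foot; z up, x from the low front to the raised back of the bed, y towards the fixed jaw.
- bed: Steel bed of the vise, leaning 25 degrees so that its top faces up and to the vise's front (-x of the vise). Origin on its surface, in the middle of the clamped part's foot, 48 mm over the desk. x runs up the slope, y is level towards the fixed jaw, z is the bed's normal. Surface: x +-42 mm, y -107 to +49 mm. A ledge 8 mm high at x -30.5 mm keeps the part from sliding down.
- fixed_lip (a point): Middle of the fixed jaw's lip edge, in the bed's axes at y +15, z 11.5 mm (underside of the lip). The jaw is 22 mm high along bed z and 76 mm long; its face stands at y +20.5 mm and the lip (z 11.5 to 22 mm) reaches in over the part's foot by 5 mm. With the moving jaw open, the part must go at least 6 mm along bed -y to clear it.
- jaw (a joint): Moving jaw of the vise, steel, the mirror image of the fixed jaw (22 mm high, with the same lip) on the -y side of the bed. 0 = closed on the part; grows as the jaw slides along the bed's -y; 0.040 (m) = fully open, against its end stop. It drags with about 6 N friction and stays where it is left.
- jaw_tab (a point): Point to grip on the moving jaw's pull tab, a dark upright tab 14 mm thick (bed y), 36 mm long (bed x), rising along bed z from 22 to 61 mm; this point is on its mid-line, 46 mm from the bed (15 mm below its top). Axes as the bed. With the jaw closed there are 33 mm between the tab and the part's stem.
- part_center (a point): Middle of the finished part, 30 mm from its underside. Upside-down T of plain aluminium: foot 60 (x) x 40 (y) x 10 (z) mm, on it a stem 60 (x) x 28 (y) x 50 mm, 60 mm high in all, with two 9 mm cross holes. x runs along its length (the T-shaped ends are at x +-30 mm), z from foot to stem. In the vise its axes are those of the bed and the stem stands 38 mm above the jaws.
- plate: Fixed steel inspection plate, 160 (x) x 140 (y) x 16 mm. Origin under its middle, on the desk.
- stop_rail: Rail marks on the plate's top face, carrying a dark steel stop bar, 14 (x) x 110 (y) x 14 (z) mm, that stands across the plate and is clamped fast. Its working face looks to the frame's -x and lies somewhere between x = -30 and 0 mm: where is not reported, find it by sight or touch. Frame: z up, z = 0 on the plate's top (16 mm over the desk), y = 0 at the bar's middle, y along the bar.
- plunger (a joint): Light sprung pin, 6 mm thick, in the middle of the bar's working face, 6.5 mm above the plate. 0 = sticking out 5 mm towards -x; 0.005 (m) = pressed in flush with the face. Its spring gives only 0.2 N when pressed in and does not push the part away; the bar itself is rigid
- bearing_ring: Loose bystander: steel ring 66 mm across, 22 mm high; origin at its underside. Leave alone.
- oil: Loose bystander: small oil bottle with a red spout, 36 mm across, 92 mm high; origin at its underside. Leave alone.
- torque_tool: Loose bystander: black and yellow torque driver, 138 mm long, lying; origin under its middle. Leave alone.
- loupe_b: Loose bystander: black eyepiece loupe, 34 mm across and high; origin at its underside. Leave alone.
- part: The same finished part; origin in the middle of its underside, axes as given for its middle. 0.2 to 0.45 kg. It stands with its foot on the bed; the jaw lips leave 1 mm beside the stem and 1.5 mm above the foot.
Mind the look-alikes: they are no part of the job. Of the things like the part, leave any that is orange or yellow; of the rest the smaller one is meant.

How it is judged:
By the outcome, as a careful person would: the job done as asked, in the order asked, and still so for the second after the job is handed in, with the robot touching nothing.
It also fails if it takes over 58 s, if anything falls off the work surface, if the arm or the gripper's body presses on something with over 40 N, if the wrist force passes 120 N, or if a joint passes its speed limit or range.

## Working session

There is one attempt and no reset: what is moved stays moved. The work goes in short steps, each a Python script; the robot and the scene stay as the last script left them, time stands still between calls to the robot, and variables do not carry over. Pictures are saved under pics/ and viewed, and the job is handed in when it is done.

```bash
ls; mkdir -p pics; python3 - <<'E'
from workcell import *
import cv2,numpy as np,pickle
for n in ["scene","side","wrist"]:
    c=camera(n); pickle.dump(c,open(f"pics/{n}0.pkl","wb")); cv2.imwrite(f"pics/{n}0.png",c["image"])
    print(n,c["fx"],c["fy"],c["cx"],c["cy"],np.round(c["cam_to_world"],3).tolist())
s=read_state(); print(s, grip_point_offset)
E
```

```text
pics
scene 372.72918737157306 372.72918737157306 250.14797356514555 193.96454888176817 [[-0.708, 0.282, -0.647, -71.761], [-0.706, -0.312, 0.636, 642.409], [-0.023, 0.907, 0.42, 495.586], [0.0, 0.0, 0.0, 1.0]]
side 420.4239718768367 420.4239718768367 257.51039887732486 193.98759377266015 [[-0.862, 0.317, -0.396, 125.864], [-0.507, -0.539, 0.673, 771.626], [-0.0, 0.781, 0.625, 785.157], [0.0, 0.0, 0.0, 1.0]]
wrist 297.3186396354542 297.3186396354542 253.8063582584255 192.77664572838137 [[0.243, 0.923, 0.297, 226.694], [-0.97, 0.232, 0.074, -587.557], [-0.001, -0.306, 0.952, 372.68], [0.0, 0.0, 0.0, 1.0]]
{'time': 0.15, 'qpos': array([ 1.25580626,  0.52185452, -0.03631428,  1.5998341 ,  0.0212329 ,
        1.02112317, -0.11282564]), 'qvel': array([-0.00128069, -0.00086603, -0.00066862, -0.00176686, -0.00013205,
        0.00142055,  0.00184896]), 'joint_efforts': array([ 2.30208774e-03, -9.27389574e+01,  1.98051251e+00, -3.70056117e+01,
        1.79089105e-02,  6.50507063e-03,  7.33598449e-05]), 'eef_pos': array([ 151.36864075, -606.14790934,  230.88756431]), 'tool_rot': array([[ 2.42320585e-01, -9.70196192e-01, -2.88318095e-04],
       [-9.70195881e-01, -2.42320739e-01,  7.82196708e-04],
       [-8.28749722e-04,  9.01826641e-05, -9.99999653e-01]]), 'ft_force': array([ 1.23329031,  0.13927217, -0.04262572]), 'torque': array([0.03085018, 0.00903533, 0.01177232]), 'finger_gap': 85.47708577831573} -18.700000000000003
```

View pics/scene0.png

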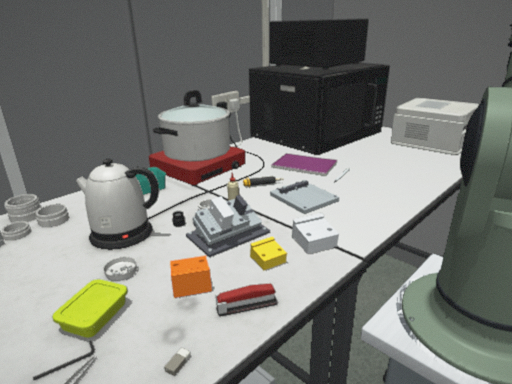

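View pics/side0.png

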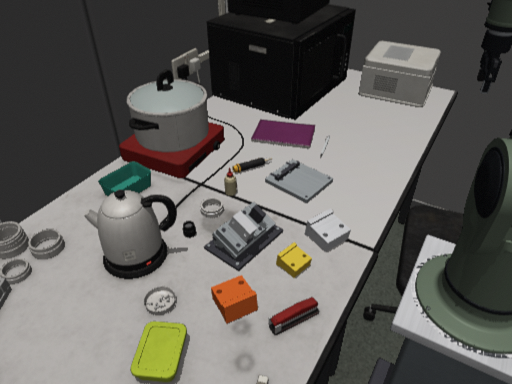

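View pics/wrist0.png

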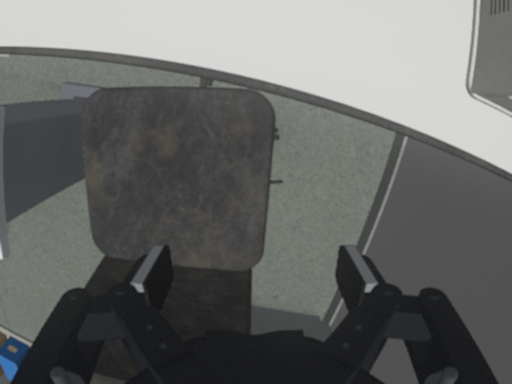

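The side view shows the vise at (245,232), the plate with bar at (298,180), the ring at (212,207), the loupe at (190,229), the oil bottle at (231,183) and the driver at (252,165). I'll enlarge the crops.

```bash
cat > h.py <<'E'
import numpy as np,cv2,pickle
def cloud(c):
    z=c["range_z"].astype(float);v,u=np.mgrid[:z.shape[0],:z.shape[1]]
    P=np.stack([(u-c["cx"])/c["fx"]*z,-(v-c["cy"])/c["fy"]*z,-z],-1)
    T=np.array(c["cam_to_world"]);W=P@T[:3,:3].T+T[:3,3];W[z<=0]=np.nan
    return W
def proj(c,p):
    T=np.array(c["cam_to_world"]);q=(np.atleast_2d(p)-T[:3,3])@T[:3,:3]
    return np.stack([c["cx"]+c["fx"]*q[:,0]/-q[:,2],c["cy"]-c["fy"]*q[:,1]/-q[:,2]],-1)
def load(n): return pickle.load(open(f"pics/{n}.pkl","rb"))
E
python3 - <<'E'
from h import *
a=load("side0");b=load("scene0")
A=cv2.resize(a["image"][150:280,170:360],None,fx=4,fy=4,interpolation=cv2.INTER_CUBIC)
B=cv2.resize(b["image"][160:300,160:350],None,fx=4,fy=4,interpolation=cv2.INTER_CUBIC)
cv2.imwrite("pics/sideC.png",A);cv2.imwrite("pics/sceneC.png",B)
W=cloud(a)
for n,(u,v) in dict(vise=(245,232),plate=(298,180),graybig=(325,225),yellow=(294,258),orange=(235,295),ring=(212,203),loupe=(190,228),oil=(231,180),partTop=(255,215)).items(): print(n,np.round(W[v,u]))
E
```

```text
vise [522. 158.  85.]
plate [ 541. -177.   17.]
graybig [381.  -5.  43.]
yellow [403. 128.  31.]
orange [461. 299.  42.]
ring [713.  34.   4.]
loupe [685. 170.  29.]
oil [689. -33.  53.]
partTop [532.  94.  85.]
```

View pics/sideC.png

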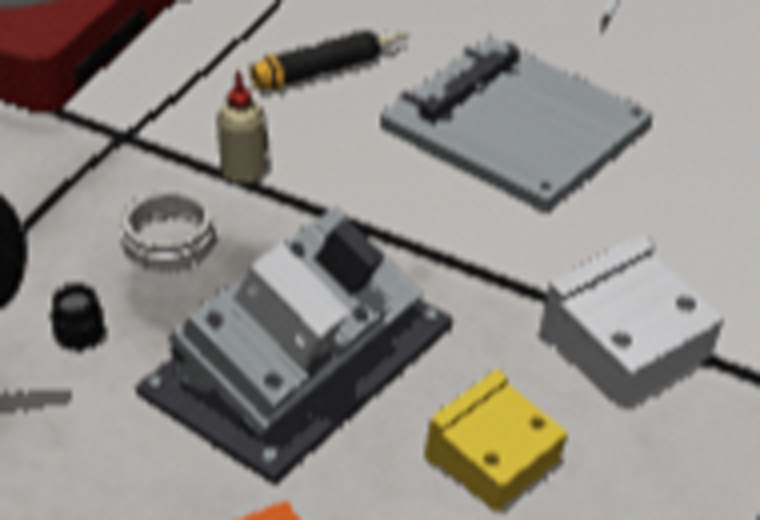

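View pics/sceneC.png

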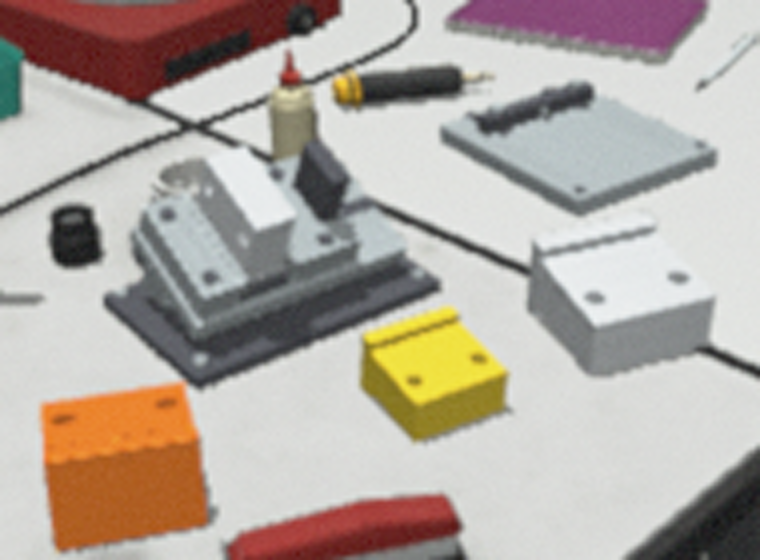

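```bash
python3 - <<'E'
from h import *
a=load("side0")
def ray(c,u,v,z):
    T=np.array(c["cam_to_world"]);d=T[:3,:3]@np.array([(u-c["cx"])/c["fx"],-(v-c["cy"])/c["fy"],-1]);o=T[:3,3]
    return np.round(o+d*(z-o[2])/d[2],1)
for (x,y) in [(140,390),(275,475),(450,320)]: print("base",ray(a,170+x/4-.4,150+y/4-.4,10))
for (x,y) in [(383,118),(545,205),(652,120),(490,40)]: print("plate",ray(a,170+x/4-.4,150+y/4-.4,16))
W=cloud(a)
for uv in [(246,243),(225,228),(260,216),(246,222)]:
    print(uv,np.round(W[uv[1]-1:uv[1]+2,uv[0]-1:uv[0]+2].reshape(-1,3)[:,2]),np.round(W[uv[1],uv[0]]))
# desk-plane noise
m=(W[...,2]>-15)&(W[...,2]<8)&(W[...,0]>400)&(W[...,0]<750)&(abs(W[...,1])<250);print(np.nanmedian(W[...,2][m]),np.nanstd(W[...,2][m]))
E
```

```text
base [623.5 192.2  10. ]
base [511.2 208.5  10. ]
base [483.4  35.   10. ]
plate [ 629.5 -131.4   16. ]
plate [477.7 -99.4  16. ]
plate [ 450.9 -233.3   16. ]
plate [ 606.9 -268.1   16. ]
(246, 243) [55. 43. 43. 53. 54. 41. 53. 50. 32.] [517. 163.  54.]
(225, 228) [81. 80. 79. 80. 77. 78. 79. 78. 77.] [576. 164.  77.]
(260, 216) [92. 94. 96. 90. 93. 94. 87. 88. 92.] [515.  99.  93.]
(246, 222) [102. 104. 102. 102. 100. 100.  99.  99. 100.] [529. 141. 100.]
0.19804855085044437 1.9736871385910577
```

Candidates for the part (side px): orange (235,298), yellow (294,259), large grey on the desk (327,229), and grey in the vise (248,222). The vise one is meant: it is grey and smaller than the desk one. The enlarged crop shows it clamped under both lips. Next I'll fit the poses.

```bash
cat >> h.py <<'E'
from scipy.optimize import least_squares
def Rz(a): return np.array([[np.cos(a),-np.sin(a),0],[np.sin(a),np.cos(a),0],[0,0,1.]])
t=np.deg2rad(25)
# bed axes in vise frame: x up slope, z normal
RB=np.array([[np.cos(t),0,-np.sin(t)],[0,1,0],[np.sin(t),0,np.cos(t)]])
def bedframe(p):
    return Rz(p[2])@RB, np.array([p[0],p[1],48.])
def sdf(q,lo,hi):
    c=(np.array(lo)+hi)/2;h=(np.array(hi)-lo)/2
    d=abs(q-c)-h
    return np.linalg.norm(np.maximum(d,0),axis=-1)+np.minimum(d.max(-1),0)
BOX=[([-30,-14,10],[30,14,60]),([-38,20.5,0],[38,45,22]),([-38,15,11.5],[38,21,22]),([-38,-45,0],[38,-20.5,22]),([-38,-21,11.5],[38,-15,22]),
     ([-18,-61,22],[18,-47,61]),([-42,-107,-10],[42,49,0])]
E
python3 - <<'E'
from h import *
cs=[load("side0"),load("scene0")]
pts=[]
for c in cs:
    W=cloud(c).reshape(-1,3);W=W[~np.isnan(W).any(1)]
    pts.append(W)
def fit(P,p0,free=3):
    p=np.array(p0,float)
    for it in range(6):
        R,o=bedframe(p);q=(P-o)@R
        m=(q[:,0]>-34)&(q[:,0]<34)&(q[:,1]>-64)&(q[:,1]<18)&(q[:,2]>24)&(q[:,2]<66)
        Q=P[m]
        def f(p):
            R,o=bedframe(p);q=(Q-o)@R
            return np.min([sdf(q,*B) for B in BOX],0)
        r=least_squares(f,p,loss="soft_l1",f_scale=1.5);p=r.x
    return p,len(Q),np.median(abs(f(p)))
for P in pts+[np.vstack(pts)]:
    for p0 in [(553,120,-.16),(540,130,-.16),(560,110,-.1)]: 
        p,n,e=fit(P,p0);print(np.round(p,3),n,round(e,2))
E
```

```text
[526.894 109.712  -1.463] 283 2.05
[ 5.56476e+02  1.38289e+02 -1.59000e-01] 668 0.83
[ 5.44318e+02  1.06345e+02 -4.90000e-02] 183 1.72
[ 5.56161e+02  1.35961e+02 -1.58000e-01] 725 1.22
[ 5.55465e+02  1.35531e+02 -1.89000e-01] 775 1.24
[5.40739e+02 1.04199e+02 4.00000e-03] 193 2.09
[ 5.56180e+02  1.36996e+02 -1.71000e-01] 1420 1.35
[ 5.56204e+02  1.37014e+02 -1.70000e-01] 1425 1.35
[5.42794e+02 1.05372e+02 9.00000e-03] 376 2.31
```

```bash
cat >> h.py <<'E'
VP=np.array([556.3,137.0,-0.168])
def bed(p,vp=None):
    R,o=bedframe(VP if vp is None else vp);return R@np.array(p,float)+o
def bedtool(xdir,vp=None): # xdir: 'x','-x','y','-y' tool x along that bed axis, tool z = -bed z
    R,o=bedframe(VP if vp is None else vp)
    i='xy'.index(xdir[-1]);s=-1 if xdir[0]=='-' else 1
    X=s*R[:,i];Z=-R[:,2];return np.stack([X,np.cross(Z,X),Z],1)
def wray(c,u,v):
    x=(u-c["cx"])/c["fx"];y=(v-c["cy"])/c["fy"];r=np.hypot(x,y)
    k=np.where(r>1e-9,np.tan(r)/np.maximum(r,1e-9),1);return x*k,y*k
def wcloud(c):
    z=c["range_z"].astype(float);v,u=np.mgrid[:z.shape[0],:z.shape[1]]
    a,b=wray(c,u,v);P=np.stack([a*z,-b*z,-z],-1);T=np.array(c["cam_to_world"])
    W=P@T[:3,:3].T+T[:3,3];W[z<=0]=np.nan;return W
def wproj(c,p):
    T=np.array(c["cam_to_world"]);q=(np.atleast_2d(p)-T[:3,3])@T[:3,:3]
    X=q[:,0];Y=-q[:,1];Z=-q[:,2];h=np.hypot(X,Y);th=np.arctan2(h,Z)
    return np.stack([c["cx"]+c["fx"]*th*X/h,c["cy"]+c["fy"]*th*Y/h],-1)
E
python3 - <<'E'
from h import *
from workcell import *
from itertools import product
for n in ["side","scene"]:
    c=load(n+"0");im=cv2.resize(c["image"],None,fx=4,fy=4,interpolation=cv2.INTER_CUBIC)
    def box(lo,hi,col):
        C=np.array(list(product(*zip(lo,hi))));p=proj(c,np.array([bed(q) for q in C]))*4+1.5
        for i in range(8):
            for j in range(i):
                if (C[i]!=C[j]).sum()==1: cv2.line(im,tuple(np.int32(p[i])),tuple(np.int32(p[j])),col,1)
    for B,col in zip(BOX,[(0,0,255),(0,255,0),(0,255,0),(255,0,0),(255,0,0),(0,255,255),(255,0,255)]): box(*B,col)
    u,v=np.int32(proj(c,bed([0,-20,20]))[0]*4);cv2.imwrite(f"pics/{n}O.png",im[v-240:v+240,u-300:u+300])
for xd in ['x','-x']:
  for h in (27,177): print(xd,h,np.round(bed([0,-54,h]),1),inverse_kinematics(bed([0,-54,h]),bedtool(xd)))
for xd in ['y','-y']: print(xd,inverse_kinematics(bed([0,0,26]),bedtool(xd)),inverse_kinematics(bed([0,-17,176]),bedtool(xd)))
E
```

```text
x 27 [536.   85.7  72.5] [ 0.49865408  0.95609792 -1.27795218  2.22957567  1.67925834  1.10898826
 -1.937625  ]
x 177 [473.5  96.3 208.4] [-0.10546649  0.20858319 -0.4521682   2.28857278  0.8896283   0.47981175
 -1.46703095]
-x 27 [536.   85.7  72.5] [ 0.25342991  0.6999441  -0.86373223  2.23941313  1.64682576  0.73048132
  1.10185934]
-x 177 [473.5  96.3 208.4] [ 0.54301742  0.41534988 -1.26723183  2.26444726  1.15857639  0.78261475
  1.45275086]
y [-0.65112941  0.59336724  0.18169776  2.21640862  1.59320898  0.1697115
 -0.67873623] [ 0.30918347  0.37196056 -1.06843587  2.22656934  1.10067881  0.74085495
 -0.13367303]
-y None [-1.2702054   0.3095054   0.84073923  2.29216787  0.11913426  0.29035725
 -2.34149749]
```

View pics/sideO.png

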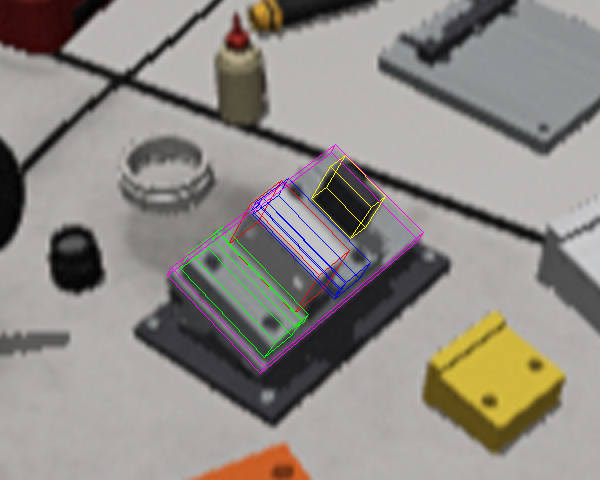

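View pics/sceneO.png

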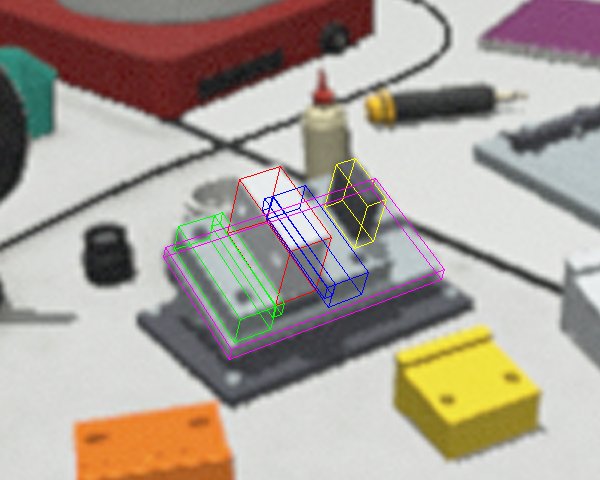

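The fit agrees in both views: the stem, jaws, tab and bed outlines lie within about 2 px. The IK answers depend on where the arm is, so I'll check some intermediate postures.

```bash
python3 - <<'E'
from h import *
from workcell import *
np.set_printoptions(precision=2,suppress=True)
def tool(yaw,pitch=0): # tool x along yaw dir
    # x dir in vise-x plane tilt
    X=Rz(yaw)@np.array([np.cos(pitch),0,np.sin(pitch)]);Z=Rz(yaw)@np.array([np.sin(pitch),0,-np.cos(pitch)])
    return np.stack([X,np.cross(Z,X),Z],1)
for P in [(450,90,250),(480,90,260),(520,90,260)]:
  for yaw in (-.17,.17,.0):
    for pt in (0,.2,t): print(P,yaw,round(pt,2),inverse_kinematics(P,tool(yaw,pt)))
E
```

```text
(450, 90, 250) -0.17 0 [ 0.5   0.38 -1.03  1.96  0.39  1.01 -0.88]
(450, 90, 250) -0.17 0.2 [ 0.61  0.32 -1.2   2.1   0.58  0.85 -1.09]
(450, 90, 250) -0.17 0.44 [ 0.1   0.1  -0.66  2.28  0.7   0.55 -1.28]
(450, 90, 250) 0.17 0 [ 0.54  0.4  -1.09  1.96  0.42  1.03 -0.58]
(450, 90, 250) 0.17 0.2 [ 0.63  0.28 -1.14  2.11  0.46  0.77 -0.61]
(450, 90, 250) 0.17 0.44 [ 0.76  0.16 -1.23  2.29  0.64  0.45 -0.79]
(450, 90, 250) 0.0 0 [ 0.52  0.39 -1.06  1.96  0.4   1.02 -0.73]
(450, 90, 250) 0.0 0.2 [ 0.62  0.29 -1.17  2.1   0.52  0.81 -0.85]
(450, 90, 250) 0.0 0.44 [ 0.36  0.1  -0.86  2.29  0.64  0.47 -1.02]
(480, 90, 260) -0.17 0 [ 0.43  0.4  -0.94  1.88  0.37  1.05 -0.84]
(480, 90, 260) -0.17 0.2 [ 0.59  0.36 -1.18  2.02  0.6   0.91 -1.08]
(480, 90, 260) -0.17 0.44 [ 0.51  0.22 -1.1   2.2   0.83  0.67 -1.34]
(480, 90, 260) 0.17 0 [ 0.46  0.41 -0.99  1.88  0.4   1.06 -0.52]
(480, 90, 260) 0.17 0.2 [ 0.62  0.33 -1.14  2.03  0.5   0.83 -0.62]
(480, 90, 260) 0.17 0.44 [ 0.5   0.15 -0.92  2.22  0.51  0.45 -0.65]
(480, 90, 260) 0.0 0 [ 0.44  0.4  -0.96  1.88  0.38  1.05 -0.68]
(480, 90, 260) 0.0 0.2 [ 0.6   0.34 -1.16  2.03  0.55  0.86 -0.85]
(480, 90, 260) 0.0 0.44 [ 0.57  0.19 -1.09  2.21  0.74  0.56 -1.06]
(520, 90, 260) -0.17 0 [ 0.36  0.45 -0.87  1.79  0.38  1.08 -0.81]
(520, 90, 260) -0.17 0.2 [ 0.55  0.44 -1.16  1.94  0.67  0.96 -1.08]
(520, 90, 260) -0.17 0.44 [ 0.36  0.26 -0.92  2.12  0.82  0.67 -1.29]
(520, 90, 260) 0.17 0 [ 0.35  0.44 -0.86  1.79  0.38  1.08 -0.47]
(520, 90, 260) 0.17 0.2 [ 0.58  0.42 -1.12  1.95  0.57  0.88 -0.64]
(520, 90, 260) 0.17 0.44 [ 0.59  0.27 -1.05  2.14  0.69  0.53 -0.77]
(520, 90, 260) 0.0 0 [ 0.34  0.44 -0.83  1.79  0.36  1.07 -0.63]
(520, 90, 260) 0.0 0.2 [ 0.55  0.42 -1.13  1.94  0.61  0.91 -0.86]
(520, 90, 260) 0.0 0.44 [ 0.43  0.24 -0.93  2.14  0.75  0.57 -1.03]
```

```bash
python3 - <<'E'
from h import *
W=np.vstack([cloud(load(n)).reshape(-1,3) for n in("side0","scene0")]);W=W[~np.isnan(W).any(1)]
r=np.hypot(W[:,0],W[:,1]);az=np.degrees(np.arctan2(W[:,1],W[:,0]))
for a in range(-80,45,10):
    m=(az>a)&(az<a+10)&(W[:,2]>130)&(W[:,2]<700)&(r>250); print(a,np.round(np.percentile(r[m],1)) if m.sum()>20 else None,m.sum())
E
```

```text
-80 553.0 8182
-70 943.0 11217
-60 1002.0 7401
-50 934.0 6591
-40 885.0 12176
-30 1045.0 10177
-20 886.0 8698
-10 874.0 17427
0 987.0 18686
10 716.0 16198
20 755.0 4090
30 None 0
40 None 0
```

```bash
python3 - <<'E'
from h import *
from workcell import *
np.set_printoptions(precision=2,suppress=True)
goto_joints([-0.05,0.45,-0.036,1.75,0.02,1.05,-0.11])
s=read_state();print(s["time"],s["eef_pos"],s["tool_rot"])
c=camera("wrist");pickle.dump(c,open("pics/wrist1.pkl","wb"));cv2.imwrite("pics/wrist1.png",c["image"])
for xd in ['x','-x']:
  for h in (27,127): print(xd,h,bed([0,-54,h]),inverse_kinematics(bed([0,-54,h]),bedtool(xd)))
for xd in ['y','-y']: print(xd,inverse_kinematics(bed([0,0,26]),bedtool(xd)),inverse_kinematics(bed([0,-17,126]),bedtool(xd)))
E
```

```text
2.65 [537.87 -20.06 223.28] [[ 0.99 -0.02 -0.11]
 [-0.02 -1.   -0.01]
 [-0.11  0.01 -0.99]]
x 27 [536.02  85.67  72.47] [ 0.5   0.96 -1.28  2.23  1.68  1.11 -1.94]
x 127 [494.35  92.73 163.1 ] [-0.8   0.34  0.41  2.33  0.68  0.18 -1.26]
-x 27 [536.02  85.67  72.47] [-0.23  0.56 -0.23  2.26  1.71  0.35  0.92]
-x 127 [494.35  92.73 163.1 ] [-0.13  0.33 -0.41  2.29  1.16  0.43  1.43]
y [-0.32  0.58 -0.24  2.2   1.54  0.4  -0.57] [-0.53  0.34 -0.02  2.27  0.98  0.35 -0.05]
-y None [-1.12  0.44  0.74  2.29 -0.21  0.16 -2.03]
```

View pics/wrist1.png

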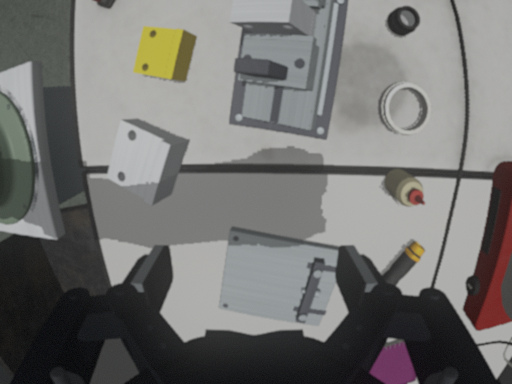

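```bash
python3 - <<'E'
from h import *
c=load("wrist1");cv2.imwrite("pics/w1a.png",cv2.resize(c["image"][215:335,205:355],None,fx=5,fy=5,interpolation=cv2.INTER_CUBIC))
cv2.imwrite("pics/w1b.png",cv2.resize(c["image"][0:150,210:360],None,fx=4,fy=4,interpolation=cv2.INTER_CUBIC))
E
```

```text
(no output)
```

View pics/w1a.png

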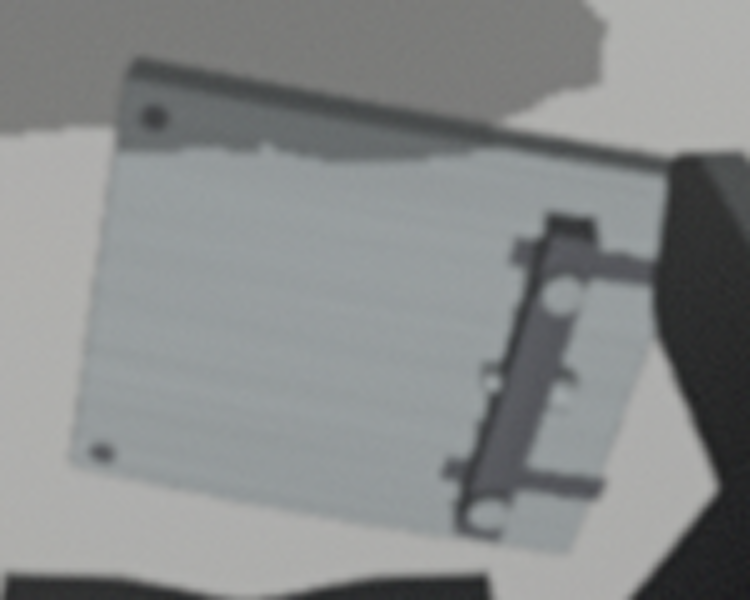

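View pics/w1b.png

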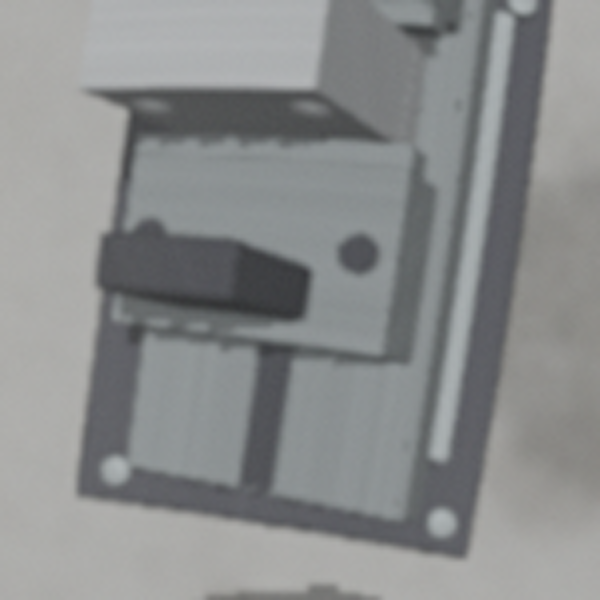

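```bash
cat >> h.py <<'E'
def wpix(c,u,v,z):
    a,b=wray(c,u,v);T=np.array(c["cam_to_world"]);d=T[:3,:3]@np.array([a,-b,-1.]);o=T[:3,3];return o+d*(z-o[2])/d[2]
E
python3 - <<'E'
from h import *
np.set_printoptions(precision=1,suppress=True)
c=load("wrist1");print(np.array(c["cam_to_world"])[:3,3])
f=lambda x,y,z:wpix(c,205+x/5-.4,215+y/5-.4,z)
K=dict(pl_mx_py=(128,82,16),pl_mx_my=(70,463,16),pl_px_my=(567,553,16),pl_py_edge=(665,170,16),pin=(483,381,22.5),
 bar_top_a=(547,238,30),bar_top_b=(470,500,30),bar_bot_a=(540,245,16),bar_bot_b=(460,515,16),bar_back_a=(598,240,30),bar_back_b=(515,500,30))
P={k:f(*v) for k,v in K.items()}
for k in P: print(k,P[k])
d=lambda a,b:(np.linalg.norm(P[a]-P[b]),np.degrees(np.arctan2(*(P[a]-P[b])[:2])))
for a,b in [("pl_mx_py","pl_mx_my"),("bar_top_a","bar_top_b"),("bar_bot_a","bar_bot_b"),("bar_back_a","bar_back_b")]: print(a,b,d(a,b))
for a,b in [("pl_px_my","pl_mx_my"),("pl_py_edge","pl_mx_py")]:
    q=P[a]-P[b];print(a,np.linalg.norm(q),np.degrees(np.arctan2(q[1],q[0])))
E
```

```text
[554.1  59.2 363.4]
pl_mx_py [ 481.9 -110.8   16. ]
pl_mx_my [ 456.2 -244.3   16. ]
pl_px_my [ 611.3 -273.5   16. ]
pl_py_edge [ 625.  -133.3   16. ]
pin [ 579.6 -199.3   22.5]
bar_top_a [ 593.  -146.3   30. ]
bar_top_b [ 578.2 -238.4   30. ]
bar_bot_a [ 592.9 -157.2   16. ]
bar_bot_b [ 576.6 -257.4   16. ]
bar_back_a [ 606.5 -146.8   30. ]
bar_back_b [ 591.4 -238.2   30. ]
pl_mx_py pl_mx_my (np.float64(136.00290344197194), np.float64(10.897065668960074))
bar_top_a bar_top_b (np.float64(93.35537502577242), np.float64(9.120864683356675))
bar_bot_a bar_bot_b (np.float64(101.50189202125522), np.float64(9.25365585463892))
bar_back_a bar_back_b (np.float64(92.67609583744691), np.float64(9.40185832851505))
pl_px_my 157.8617211311065 -10.643032086382311
pl_py_edge 144.8994278326481 -8.946957248212701
```

```bash
cat >> h.py <<'E'
from itertools import product
def woverlay(c,fr,boxes,crop,k,out):
    im=cv2.resize(c["image"],None,fx=k,fy=k,interpolation=cv2.INTER_CUBIC)
    cols=[(0,0,255),(0,255,0),(0,255,0),(255,0,0),(255,0,0),(0,255,255),(255,0,255)]
    for B,col in zip(boxes,cols):
        C=np.array(list(product(*zip(*B))));p=wproj(c,np.array([fr(q) for q in C]))*k+(k-1)/2
        for i in range(8):
            for j in range(i):
                if (C[i]!=C[j]).sum()==1: cv2.line(im,tuple(np.int32(p[i])),tuple(np.int32(p[j])),col,1)
    a,b,d,e=[v*k for v in crop];cv2.imwrite(out,im[b:e,a:d])
E
python3 - <<'E'
from h import *
woverlay(load("wrist1"),bed,BOX,(210,0,360,150),4,"pics/w1o.png")
W=wcloud(load("wrist1")).reshape(-1,3);W=W[~np.isnan(W).any(1)]
R,o=bedframe(VP);q=(W-o)@R
m=(abs(q[:,0])<25)&(abs(q[:,1])<11)&(abs(q[:,2]-60)<6);print("stem top z",np.median(q[m,2]),m.sum())
m=(abs(q[:,0])<15)&(q[:,1]>-60)&(q[:,1]<-48)&(abs(q[:,2]-61)<6);print("tab top z",np.median(q[m,2]),m.sum())
m=(abs(q[:,0])<13)&(q[:,1]<-58)&(q[:,1]>-66)&(q[:,2]>30)&(q[:,2]<55);print("tab face y (-61)",np.median(q[m,1]),m.sum())
m=(abs(q[:,0])<13)&(q[:,1]<-9)&(q[:,1]>-20)&(q[:,2]>30)&(q[:,2]<55);print("stem face y (-14)",np.median(q[m,1]),m.sum())
m=(abs(q[:,1])<10)&(abs(q[:,0]-30)<7)&(q[:,2]>30)&(q[:,2]<55);print("stem face x 30",np.median(q[m,0]),m.sum())
m=(q[:,1]<-50)&(q[:,1]>-58)&(abs(q[:,0]-18)<6)&(q[:,2]>30)&(q[:,2]<55);print("tab face x 18",np.median(q[m,0]),m.sum())
E
```

```text
stem top z 59.24306104815611 938
tab top z 60.08432065325523 392
tab face y (-61) -61.477658741190446 49
stem face y (-14) -13.43538269439525 158
stem face x 30 29.88179246371479 253
tab face x 18 18.565805849565436 115
```

View pics/w1o.png

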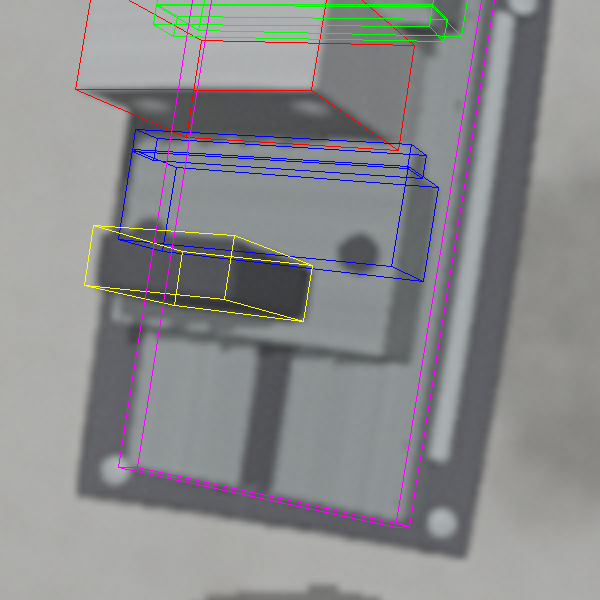

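The wrist overlay agrees to about 1 mm: stem top z 59.2 against 60, tab face −61.5 against −61. Next step is to grip the tab along its 36 mm length.

```bash
python3 - <<'E'
from h import *
from workcell import *
np.set_printoptions(precision=2,suppress=True)
R=bedtool('-x')
h=[0.3,-54,110]
q=inverse_kinematics(bed(h),R);print(q)
movep(bed(h),R)
print(read_state()["time"],read_state()["qpos"])
g=movel(bed([0.3,-54,28]),max_speed=80,guard=12)
s=read_state();print(g,s["time"],s["eef_pos"],bed([0.3,-54,28]),s["ft_force"],s["qpos"])
c=camera("wrist");pickle.dump(c,open("pics/wrist2.pkl","wb"));cv2.imwrite("pics/wrist2.png",c["image"])
c=camera("side");pickle.dump(c,open("pics/side2.pkl","wb"));cv2.imwrite("pics/side2.png",cv2.resize(c["image"][130:290,160:360],None,fx=3,fy=3))
E
```

```text
[-0.14  0.37 -0.38  2.29  1.25  0.41  1.35]
4.0667 [-0.14  0.37 -0.38  2.29  1.24  0.41  1.35]
False 5.2417 [535.91  85.71  73.8 ] [535.87  85.69  73.5 ] [ 0.5  -0.13 -0.02] [-0.14  0.57 -0.33  2.26  1.68  0.41  0.97]
```

View pics/wrist2.png

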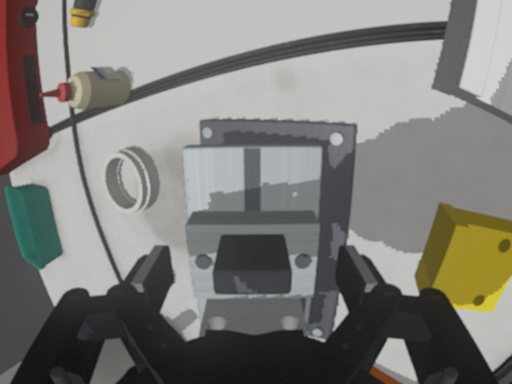

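View pics/side2.png

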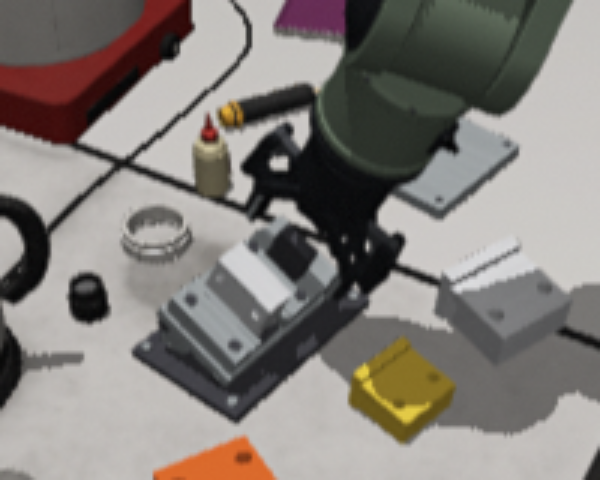

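The wrist image shows the dark tab at (252,262), centred between the fingers at about x = 253. Clamping and pulling.

```bash
python3 - <<'E'
from h import *
from workcell import *
np.set_printoptions(precision=2,suppress=True)
clamp();s=read_state();print(s["time"],s["finger_gap"],s["ft_force"],s["eef_pos"])
g=movel(bed([0.3,-54-38.5,28]),max_speed=40,guard=35)
s=read_state();print(g,s["time"],s["finger_gap"],s["ft_force"],s["eef_pos"],bed([0.3,-92.5,28]))
c=camera("wrist");pickle.dump(c,open("pics/wrist3.pkl","wb"));cv2.imwrite("pics/wrist3.png",c["image"])
E
```

```text
5.85 35.32652070790175 [-1.81 -1.84 14.34] [536.69  85.55  74.38]
False 6.9667 35.1371990622735 [4.97 2.7  7.59] [530.71  48.38  74.4 ] [529.43  47.74  73.5 ]
```

View pics/wrist3.png

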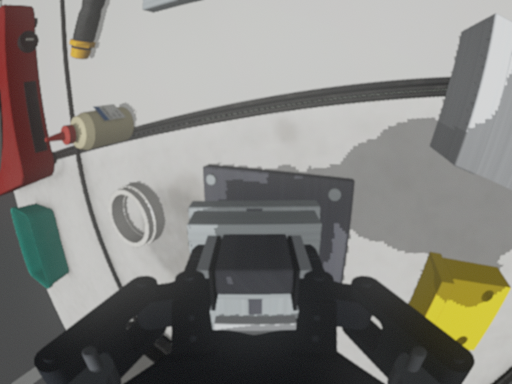

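```bash
python3 - <<'E'
from h import *
from workcell import *
np.set_printoptions(precision=2,suppress=True)
open_gripper()
movel(bed([0.3,-92.5,105]),max_speed=150)
s=read_state();print(s["time"],s["ft_force"])
R=bedtool('y')
print(inverse_kinematics(bed([0,-0.5,100]),R),inverse_kinematics(bed([0,-.5,27]),R),s["qpos"])
movep(bed([0,-0.5,100]),R)
s=read_state();print(s["time"],s["eef_pos"],bed([0,-.5,100]))
for n in("wrist","side"):
    c=camera(n);pickle.dump(c,open(f"pics/{n}4.pkl","wb"));cv2.imwrite(f"pics/{n}4.png",c["image"])
E
```

```text
8.2333 [-0.2  -0.18 -0.  ]
[-0.38  0.41 -0.23  2.23  1.17  0.41 -0.24] [-0.28  0.59 -0.29  2.2   1.54  0.43 -0.56] [-0.14  0.35 -0.27  2.33  1.32  0.33  1.35]
9.7083 [514.48 143.23 138.27] [514.55 143.57 138.63]
```

View pics/wrist4.png

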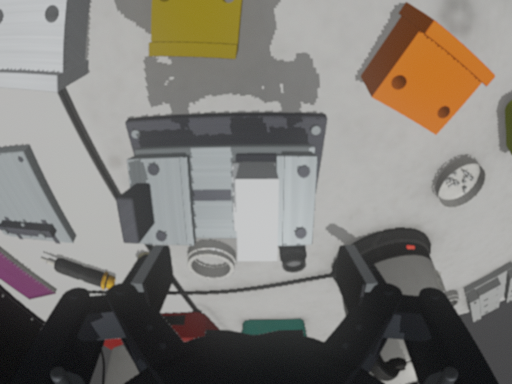

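View pics/side4.png

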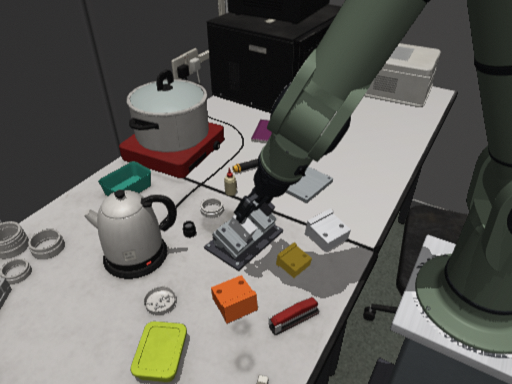

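Moving jaw is open (jaw at (165,200), a wide gap to the part at (257,215)). I'll check the stem's centre by depth before descending.

```bash
python3 - <<'E'
from h import *
c=load("wrist4")
woverlay(c,bed,[BOX[0],BOX[1],BOX[2]]+[([b[0][0],b[0][1]-38,b[0][2]],[b[1][0],b[1][1]-38,b[1][2]]) for b in BOX[3:6]]+[BOX[6]],(100,90,350,280),3,"pics/w4o.png")
W=wcloud(c).reshape(-1,3);W=W[~np.isnan(W).any(1)]
R,o=bedframe(VP);q=(W-o)@R
m=(abs(q[:,0])<35)&(abs(q[:,1])<20)&(abs(q[:,2]-60)<4);Q=q[m];print(np.median(Q[:,2]),np.percentile(Q[:,0],[1,99]),np.percentile(Q[:,1],[1,99]))
m=(abs(q[:,0])<15)&(abs(q[:,2]-61)<4)&(q[:,1]<-60);print("tab y",np.percentile(q[m,1],[3,97]))
E
```

```text
58.95890705336633 [-30.14244085  29.17853758] [-13.25980452  14.40602825]
tab y [-97.44725249 -84.90244034]
```

View pics/w4o.png

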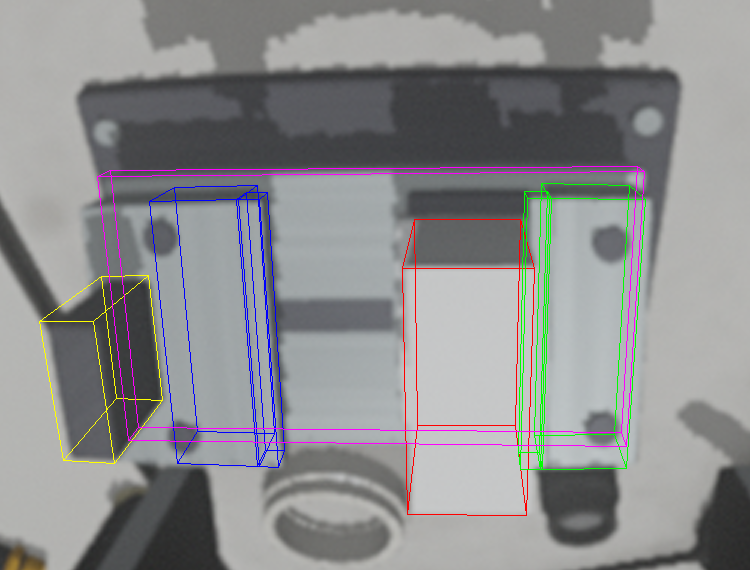

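```bash
python3 - <<'E'
from h import *
from workcell import *
np.set_printoptions(precision=2,suppress=True)
R,o=bedframe(VP)
def rep(t):
    s=read_state();print(t,round(s["time"],2),round(s["finger_gap"],1),"F bed",s["ft_force"]@R,"tcp bed",(s["eef_pos"]-o)@R)
g=movel(bed([-0.5,0.3,27]),max_speed=80,guard=12);rep(g)
if not g:
    clamp();rep("clamped")
    c=camera("wrist");pickle.dump(c,open("pics/wrist5.pkl","wb"));cv2.imwrite("pics/wrist5.png",c["image"])
E
```

```text
False 10.88 85.5 F bed [ 0.67  0.62 -0.04] tcp bed [-0.42  0.33 27.26]
clamped 11.44 27.6 F bed [-0.15 -1.25  9.74] tcp bed [-0.44  0.4  27.29]
```

View pics/wrist5.png

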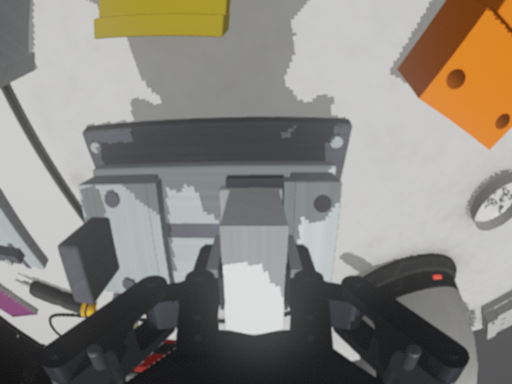

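Stem is gripped (gap 27.6 mm, at (253,260)). I'll ease it sideways with a slight lift and a guard.

```bash
python3 - <<'E'
from h import *
from workcell import *
np.set_printoptions(precision=2,suppress=True)
R,o=bedframe(VP)
def rep(t):
    s=read_state();print(t,round(s["time"],2),round(s["finger_gap"],1),"F bed",s["ft_force"]@R,"tcp bed",(s["eef_pos"]-o)@R)
movel(bed([-0.2,0.3,28.]),max_speed=15,guard=15);rep("lift.7")
g=movel(bed([-0.2,-18,28.]),max_speed=35,guard=15);rep(g)
c=camera("wrist");pickle.dump(c,open("pics/wrist6.pkl","wb"));cv2.imwrite("pics/wrist6.png",c["image"])
if not g:
    g=movel(bed([-0.2,-18,60]),max_speed=50,guard=15);rep(g)
    c=camera("side");pickle.dump(c,open("pics/side6.pkl","wb"));cv2.imwrite("pics/side6.png",cv2.resize(c["image"][130:290,160:360],None,fx=3,fy=3))
E
```

```text
lift.7 11.74 27.1 F bed [-1.12 -0.35 -1.01] tcp bed [-0.3   0.24 27.97]
False 12.42 26.9 F bed [-1.38 -0.19 -2.09] tcp bed [ -0.14 -17.92  28.01]
False 13.26 27.3 F bed [-0.33  0.02 -1.95] tcp bed [ -0.23 -17.99  59.88]
```

View pics/wrist6.png

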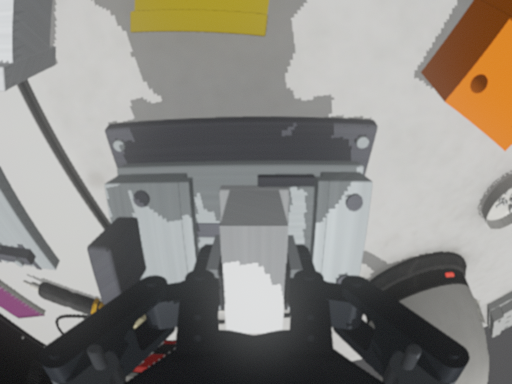

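View pics/side6.png

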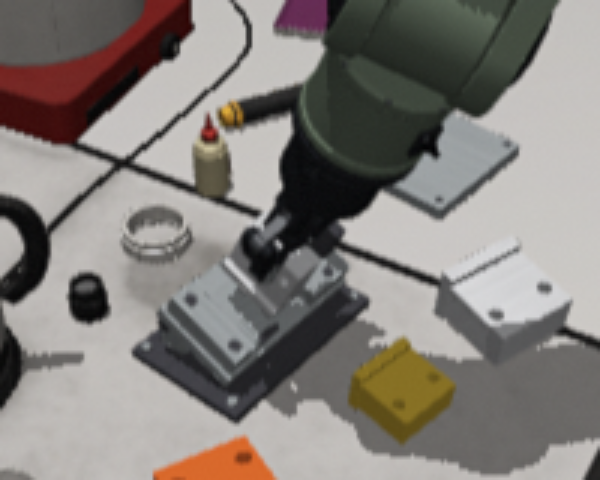

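Part is free, with no force spikes. Now I'll fit the plate and bar from the depth clouds.

```bash
cat > pf.py <<'E'
from h import *
def platefit(P,p0):
    p=np.array(p0,float)
    for it in range(8):
        q=(P-[p[0],p[1],0])@Rz(p[2])
        m=(abs(q[:,0])<90)&(abs(q[:,1])<80)&(q[:,2]>6)&(q[:,2]<20);Q=P[m]
        def f(p):
            q=(Q-[p[0],p[1],0])@Rz(p[2]);return sdf(q,[-80,-70,-20],[80,70,16])
        # coverage via extents: use edge points
        r=least_squares(f,p,loss="soft_l1",f_scale=1);p=r.x
    q=(P-[p[0],p[1],0])@Rz(p[2])
    m=(abs(q[:,0])<90)&(abs(q[:,1])<80)&(q[:,2]>10)&(q[:,2]<20)
    ext=[np.percentile(q[m,0],[.5,99.5]),np.percentile(q[m,1],[.5,99.5])]
    mb=(abs(q[:,0])<75)&(abs(q[:,1])<68)&(q[:,2]>26)&(q[:,2]<34)
    return p,m.sum(),ext,q[mb]
E
python3 - <<'E'
from pf import *
np.set_printoptions(precision=2,suppress=True)
for n in ["side0","scene0","wrist1"]:
    c=load(n);W=(wcloud if n[0]=="w" else cloud)(c).reshape(-1,3);W=W[~np.isnan(W).any(1)]
    p,k,e,b=platefit(W,(545,-187,-.185));print(n,p,k,e)
    if len(b):
        print(" bar x",np.percentile(b[:,0],[2,50,98]),"y",np.percentile(b[:,1],[1,50,99]),len(b),"slope deg",np.degrees(np.polyfit(b[:,1],b[:,0],1)[0]))
        k=b[abs(b[:,2]-30)<2]; 
        R=cv2.minAreaRect(np.float32(k[:,:2]));print("  rect",R)
E
```

```text
side0 [ 545.92 -191.76   -0.19] 1329 [array([-80.92,  80.05]), array([-69.35,  72.05])]
 bar x [36.09 42.93 51.78] y [-53.45   4.39  56.55] 108 slope deg -0.6067694968251545
  rect ((43.631614685058594, 1.4265975952148438), (112.84547424316406, 16.021202087402344), 89.62637329101562)
scene0 [ 547.36 -194.3    -0.18] 900 [array([-81.84,  78.6 ]), array([-69.17,  71.75])]
 bar x [34.97 39.42 59.68] y [-51.78   4.24  55.91] 100 slope deg 0.3995629285937761
  rect ((46.215694427490234, 2.4708824157714844), (29.158382415771484, 106.59980773925781), 5.14284610748291)
wrist1 [ 547.22 -193.1    -0.18] 7904 [array([-79.84,  77.43]), array([-67.91,  70.48])]
 bar x [37.29 43.66 54.76] y [-51.82   4.76  54.99] 590 slope deg -0.40626525681458187
  rect ((47.2210578918457, 1.0892868041992188), (108.46011352539062, 20.403188705444336), 89.76525115966797)
```

```bash
cat >> h.py <<'E'
PP=np.array([547.0,-193.0,-0.183])
def pl(p): return Rz(PP[2])@np.array(p,float)+[PP[0],PP[1],16]
def pltool(dy=0):
    R=Rz(PP[2]+dy);X=R[:,1];Z=np.array([0,0,-1.]);return np.stack([X,np.cross(Z,X),Z],1)
E
python3 - <<'E'
from h import *
from workcell import *
np.set_printoptions(precision=2,suppress=True)
movel(bed([-0.2,-18,125]),max_speed=150)
print(read_state()["time"])
w=[520,70,215];R=pltool()
print(inverse_kinematics(w,R),inverse_kinematics(pl([-25,.5,85]),R))
movep(w,R);s=read_state();print(s["time"],s["qpos"],inverse_kinematics(pl([-25,.5,85]),R))
E
```

```text
13.8917
[ 0.12  0.42 -0.49  1.86  0.24  0.92  0.91] [ 0.62  0.64 -0.53  1.87  0.46  0.76  1.22]
14.9 [ 0.12  0.42 -0.49  1.86  0.24  0.92  0.91] [ 0.5   0.61 -0.37  1.88  0.32  0.71  1.34]
```

```bash
python3 - <<'E'
from h import *
from workcell import *
np.set_printoptions(precision=2,suppress=True)
movep(pl([-25,.5,90]),pltool());s=read_state();print(s["time"],s["eef_pos"],s["ft_force"],s["finger_gap"])
for n in("wrist","side"):
    c=camera(n);pickle.dump(c,open(f"pics/{n}7.pkl","wb"));cv2.imwrite(f"pics/{n}7.png",c["image"])
E
```

```text
15.9833 [ 523.32 -186.22  106.56] [ 0.7  -0.29 -2.32] 27.429553524929943
```

View pics/wrist7.png

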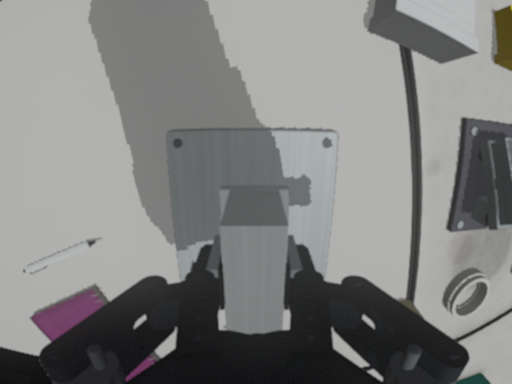

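View pics/side7.png

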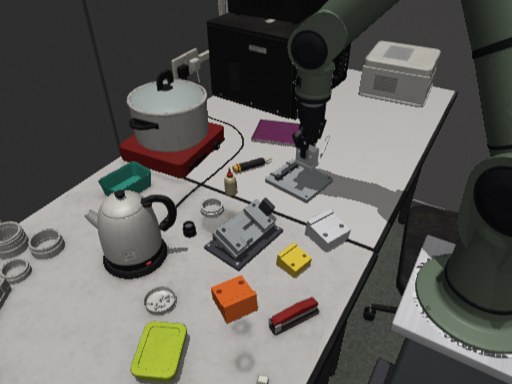

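The wrist image shows the plate edge level at row 129 (corners (168,131) and (337,131)) and the part parallel to it. Lowering now.

```bash
python3 - <<'E'
from h import *
from workcell import *
np.set_printoptions(precision=2,suppress=True)
def rep(t):
    s=read_state();print(t,round(s["time"],2),round(s["finger_gap"],1),"F pl",s["ft_force"]@Rz(PP[2]),"tcp pl",(s["eef_pos"]-[PP[0],PP[1],16])@Rz(PP[2]),s["torque"])
movel(pl([-25,.5,33]),max_speed=80);rep("")
g=movel(pl([-25,.5,24]),max_speed=10,guard=4);rep(g)
for n in("wrist","side","scene"):
    c=camera(n);pickle.dump(c,open(f"pics/{n}8.pkl","wb"));cv2.imwrite(f"pics/{n}8.png",c["image"])
a=load("side8")["image"][130:210,260:360];b=load("scene8")["image"][160:240,250:350]
cv2.imwrite("pics/8c.png",np.hstack([cv2.resize(x,None,fx=4,fy=4,interpolation=cv2.INTER_CUBIC) for x in(a,b)]))
E
```

```text
16.95 27.2 F pl [-0.32  0.05 -2.58] tcp pl [-24.78   0.53  33.25] [0.   0.02 0.05]
True 17.54 27.5 F pl [-1.46  0.03  9.16] tcp pl [-25.     0.53  27.73] [-0.05  0.38 -0.01]
```

View pics/8c.png

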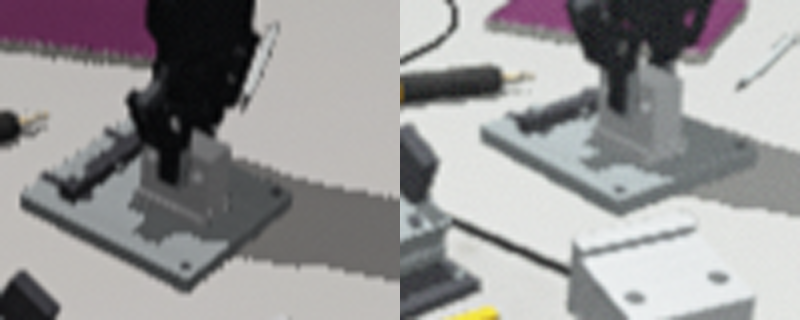

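```bash
python3 - <<'E'
from h import *
from workcell import *
np.set_printoptions(precision=2,suppress=True)
movel(pl([-25,.5,28]),max_speed=10)
open_gripper()
movel(pl([-25,.5,60]),max_speed=100);movel(pl([-65,.5,150]),max_speed=200)
s=read_state();print(s["time"],s["ft_force"])
for n in("wrist","side"):
    c=camera(n);pickle.dump(c,open(f"pics/{n}9.pkl","wb"));cv2.imwrite(f"pics/{n}9.png",c["image"])
E
```

```text
19.65 [ 0.46  0.07 -0.78]
```

View pics/wrist9.png

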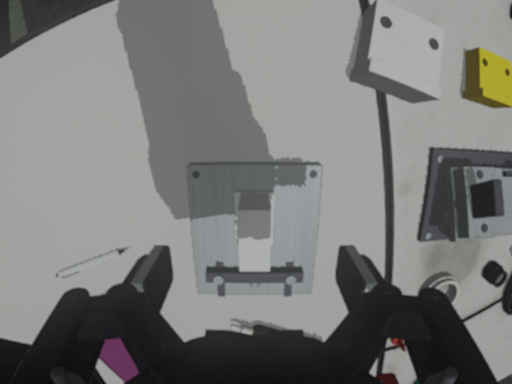

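```bash
python3 - <<'E'
from pf import *
np.set_printoptions(precision=2,suppress=True)
c=load("wrist9")
PB=[([-55,-14,10],[5,14,60]),([-55,-20,0],[5,20,10]),([-80,-70,-16],[80,70,0]),([36,-55,0],[50,55,14])]
woverlay(c,lambda q:pl(np.array(q)+[0,.5,0]),PB,(180,150,330,310),4,"pics/w9o.png")
W=wcloud(c).reshape(-1,3);W=W[~np.isnan(W).any(1)]
p,k,e,b=platefit(W,PP);print(p,e)
q=(W-[PP[0],PP[1],16])@Rz(PP[2])
b=q[(q[:,0]>20)&(q[:,0]<70)&(abs(q[:,1])<60)&(abs(q[:,2]-14)<2.5)]
R=cv2.minAreaRect(np.float32(b[:,:2]));print("bar",R,np.percentile(b[:,0],[2,50,98]),np.percentile(b[:,1],[1,99]))
t=q[(abs(q[:,0]+25)<45)&(abs(q[:,1])<30)&(abs(q[:,2]-60)<4)]
print("top",np.median(t[:,2]),cv2.minAreaRect(np.float32(t[:,:2])),np.percentile(t[:,0],[1,99]),np.percentile(t[:,1],[1,99]))
A=np.c_[t[:,:2],np.ones(len(t))];print("tilt deg",np.degrees(np.linalg.lstsq(A,t[:,2],rcond=None)[0][:2]))
E
```

```text
[ 546.36 -192.81   -0.18] [array([-80.32,  79.03]), array([-69.06,  69.13])]
bar ((46.30501937866211, 0.17518234252929688), (109.75606536865234, 20.544475555419922), 89.15280151367188) [37.06 42.7  50.49] [-53.45  54.07]
top 59.13451328185808 ((-24.935945510864258, 0.044806480407714844), (60.47353744506836, 27.996570587158203), 0.5766982436180115) [-54.73   4.46] [-13.74  13.74]
tilt deg [ 0.13 -0.1 ]
```

View pics/w9o.png

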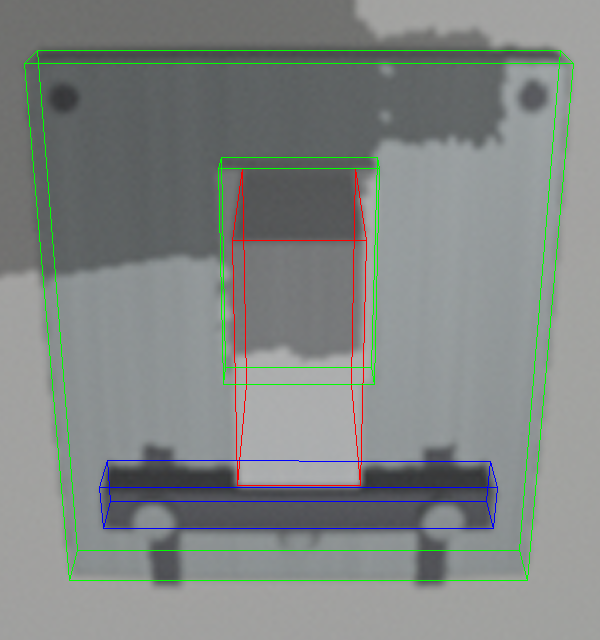

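The part stands flat (tilt about 0.1°) and centred (y 0.05). The bar face is at x≈37 and parallel. I'll push the foot gently up to the bar with closed fingers, tips low, so it squares itself.

```bash
cat >> h.py <<'E'
def pltilt(a):
    R=Rz(PP[2]);X=R[:,1];Z=R@np.array([np.sin(a),0,-np.cos(a)]);return np.stack([X,np.cross(Z,X),Z],1)
E
python3 - <<'E'
from h import *
from workcell import *
np.set_printoptions(precision=2,suppress=True)
def rep(t):
    s=read_state();print(t,round(s["time"],2),round(s["finger_gap"],1),"F pl",s["ft_force"]@Rz(PP[2]),"tcp pl",(s["eef_pos"]-[PP[0],PP[1],16])@Rz(PP[2]),s["torque"])
clamp()
R=pltilt(.08)
print(inverse_kinematics(pl([-88,.1,60]),R))
movep(pl([-88,.1,60]),R);rep("")
g=movel(pl([-88,.1,5]),max_speed=60,guard=5);rep(g)
g=movel(pl([-71,.1,5]),max_speed=30,guard=4);rep(g)
c=camera("wrist");pickle.dump(c,open("pics/wrist10.pkl","wb"));cv2.imwrite("pics/wrist10.png",c["image"])
E
```

```text
[ 0.5   0.55 -0.33  2.12  0.39  0.45  1.27]
 20.98 -0.1 F pl [0.77 0.11 0.06] tcp pl [-88.26   0.24  59.65] [0.03 0.06 0.02]
False 22.04 -0.3 F pl [-0.04 -0.43  0.33] tcp pl [-87.8    0.1    5.28] [ 0.    0.06 -0.03]
False 22.76 0.2 F pl [-0.42 -0.32  0.56] tcp pl [-71.17   0.1    4.93] [-0.01  0.1   0.03]
```

View pics/wrist10.png

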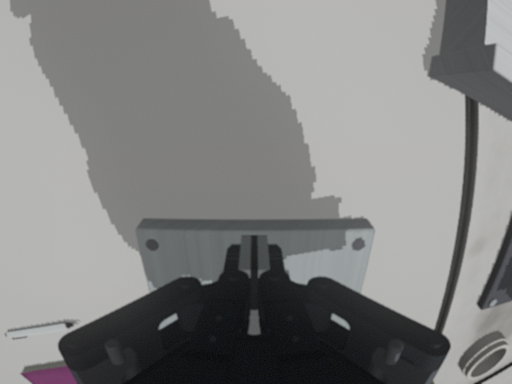

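```bash
python3 - <<'E'
from h import *
from workcell import *
np.set_printoptions(precision=2,suppress=True)
def rep(t):
    s=read_state();print(t,round(s["time"],2),"F pl",s["ft_force"]@Rz(PP[2]),"tcp pl",(s["eef_pos"]-[PP[0],PP[1],16])@Rz(PP[2]),s["torque"])
g=movel(pl([-45,.1,5]),max_speed=20,guard=6);rep(g)
c=camera("side");pickle.dump(c,open("pics/side11.pkl","wb"));b=camera("scene");pickle.dump(b,open("pics/scene11.pkl","wb"))
a=c["image"][130:210,260:360];b=b["image"][160:240,250:350]
cv2.imwrite("pics/11c.png",np.hstack([cv2.resize(x,None,fx=4,fy=4,interpolation=cv2.INTER_CUBIC) for x in(a,b)]))
if not g:
    g=movel(pl([-26,.1,5]),max_speed=6,guard=5);rep(g)
E
```

```text
False 24.26 F pl [-0.47 -0.41 -0.07] tcp pl [-44.94   0.11   5.01] [ 0.05  0.29 -0.06]
True 26.38 F pl [-0.47  0.14 -0.52] tcp pl [-32.43   0.11   4.61] [0.05 0.11 0.01]
```

View pics/11c.png

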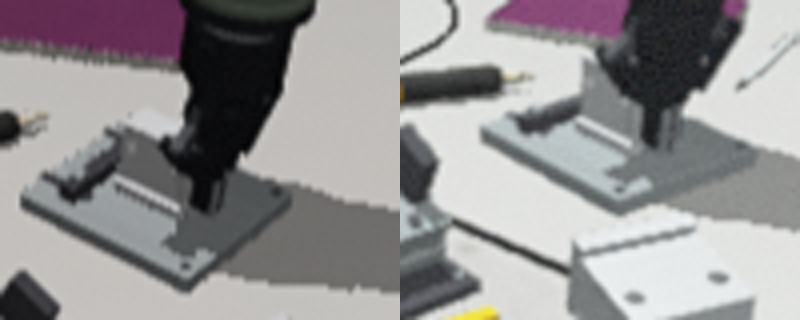

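Contact came at x −32.4, near the predicted −34. I'll press once more lightly, back off and look.

```bash
python3 - <<'E'
from h import *
from workcell import *
np.set_printoptions(precision=2,suppress=True)
def rep(t):
    s=read_state();print(t,round(s["time"],2),"F pl",s["ft_force"]@Rz(PP[2]),"tcp pl",(s["eef_pos"]-[PP[0],PP[1],16])@Rz(PP[2]),s["torque"])
g=movel(pl([-29,.1,5]),max_speed=4,guard=7);rep(g)
wait(.2);rep("")
movel(pl([-60,.1,5]),max_speed=40);movel(pl([-70,.1,60]),max_speed=100)
open_gripper();movep(pl([-65,.5,150]),pltool());rep("")
for n in("wrist","side","scene"):
    c=camera(n);pickle.dump(c,open(f"pics/{n}12.pkl","wb"));cv2.imwrite(f"pics/{n}12.png",c["image"])
c=load("wrist12")
PB=[([-23.5,-14,10],[36.5,14,60]),([-23.5,-20,0],[36.5,20,10]),([-80,-70,-16],[80,70,0]),([36.5,-55,0],[50.5,55,14])]
woverlay(c,lambda q:pl(np.array(q)+[0,.0,0]),[],(180,150,330,310),4,"pics/w12.png")
W=wcloud(c).reshape(-1,3);W=W[~np.isnan(W).any(1)]
q=(W-[PP[0],PP[1],16])@Rz(PP[2])
b=q[(q[:,0]>38)&(q[:,0]<70)&(abs(q[:,1])<60)&(abs(q[:,2]-14)<2.5)];print("bar",np.percentile(b[:,0],[2,50,98]),np.percentile(b[:,1],[1,99]))
t=q[(abs(q[:,0]-7)<45)&(abs(q[:,1])<30)&(abs(q[:,2]-60)<4)]
print("top",np.median(t[:,2]),cv2.minAreaRect(np.float32(t[:,:2])),np.percentile(t[:,0],[1,99]),np.percentile(t[:,1],[1,99]))
A=np.c_[t[:,:2],np.ones(len(t))];print("tilt deg",np.degrees(np.linalg.lstsq(A,t[:,2],rcond=None)[0][:2]))
a=load("side12")["image"][130:210,260:360];b=load("scene12")["image"][160:240,250:350]
cv2.imwrite("pics/12c.png",np.hstack([cv2.resize(x,None,fx=4,fy=4,interpolation=cv2.INTER_CUBIC) for x in(a,b)]))
E
```

```text
True 26.94 F pl [-0.01 -0.2   0.16] tcp pl [-32.39   0.09   4.13] [0.07 0.05 0.01]
 27.14 F pl [-0.29  0.1  -0.33] tcp pl [-32.59   0.1    3.92] [0.02 0.15 0.02]
 29.92 F pl [-0.12 -0.02 -0.77] tcp pl [-64.58   0.22 150.76] [0.03 0.02 0.01]
bar [38.15 43.   50.42] [-54.24  54.61]
top 59.12755022321397 ((7.391048431396484, 0.069610595703125), (60.8169059753418, 28.42669105529785), 0.4929577112197876) [-22.42  37.01] [-13.41  14.02]
tilt deg [ 0.12 -0.06]
```

View pics/w12.png

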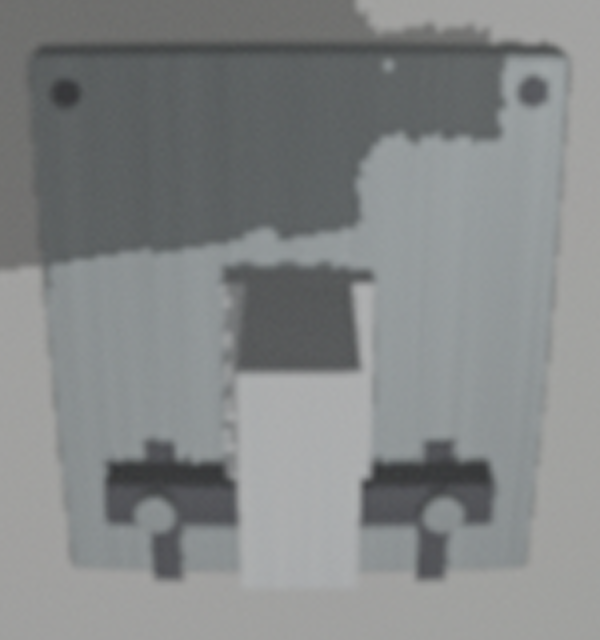

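View pics/12c.png

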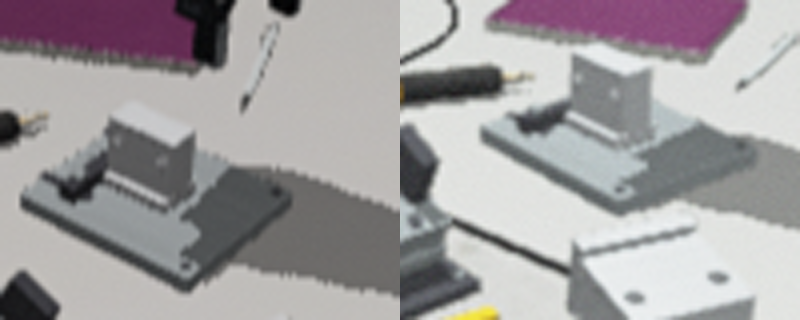

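Part end measures x≈37.0–37.2, against a bar face of about 37. I'll check squareness with sub-pixel edges.

```bash
python3 - <<'E'
from h import *
c=load("wrist12");g=cv2.cvtColor(c["image"],cv2.COLOR_BGR2GRAY).astype(float);g=cv2.GaussianBlur(g,(3,3),.7)
def edge(cols,r0,r1,z,sgn):
    P=[]
    for u in cols:
        d=np.diff(g[r0:r1,u])*sgn;i=int(d.argmax())
        if i<1 or i>len(d)-2 or d[i]<6: continue
        a,b,e=d[i-1:i+2];o=.5*(a-e)/(a-2*b+e);v=r0+i+.5+o
        w=(wpix(c,u,v,z)-[PP[0],PP[1],16])@Rz(PP[2]);P.append(w[:2])
    P=np.array(P);k=np.polyfit(P[:,1],P[:,0],1);r=P[:,0]-np.polyval(k,P[:,1]);m=abs(r)<2.5*np.std(r)+.1;k=np.polyfit(P[m,1],P[m,0],1)
    return len(P),"x at y0 %.2f yaw %.2f deg  rms %.2f"%(k[1],-np.degrees(k[0]),np.std(r[m]))
L=[u for u in range(209,236) if not 214<u<226];Rr=[u for u in range(274,300) if not 283<u<296]
print("stem top -x edge",edge(range(242,268),236,250,76,+1))
print("foot top/-x bottom edge",edge(range(238,272),212,224,16,-1))
print("bar bottom front",edge(L+Rr,258,270,16,-1))
for r in range(256,286,2): print(r,[int(g[r,u]) for u in (211,230,278,298)])
E
```

```text
stem top -x edge (26, 'x at y0 -22.89 yaw 0.25 deg  rms 0.03')
foot top/-x bottom edge (34, 'x at y0 -23.60 yaw -1.96 deg  rms 0.51')
bar bottom front (30, 'x at y0 37.74 yaw 0.16 deg  rms 0.21')
256 [143, 148, 150, 147]
258 [143, 148, 149, 147]
260 [143, 148, 150, 148]
262 [143, 148, 149, 147]
264 [120, 134, 131, 119]
266 [68, 78, 76, 66]
268 [57, 57, 59, 57]
270 [63, 63, 64, 65]
272 [80, 80, 82, 82]
274 [84, 85, 87, 85]
276 [83, 85, 85, 83]
278 [82, 83, 83, 82]
280 [99, 95, 96, 101]
282 [137, 133, 135, 138]
284 [143, 144, 145, 143]
```

Squareness: stem 0.25° against bar 0.16°, so it is square. I can't resolve the last few tenths of a millimetre optically, so I'll do one sustained light press with force readback.

```bash
python3 - <<'E'
from h import *
from workcell import *
np.set_printoptions(precision=2,suppress=True)
def st():
    s=read_state();return s["time"],s["ft_force"]@Rz(PP[2]),(s["eef_pos"]-[PP[0],PP[1],16])@Rz(PP[2])
clamp();R=pltilt(.08)
movep(pl([-58,.1,60]),R)
movel(pl([-58,.1,5]),max_speed=80,guard=6)
print(movel(pl([-36,.1,5]),max_speed=30,guard=5),*st())
x=-36
while x<-29.5:
    x+=.4; g=movel(pl([x,.1,5]),max_speed=8,guard=8);wait(.05);s=st();print(round(x,1),g,*s)
    if -s[1][0]>2.5 or g or s[0]>42: break
wait(.3);print(*st())
movel(pl([x-4,.1,5]),max_speed=6)
movel(pl([-60,.1,5]),max_speed=50);movel(pl([-70,.1,60]),max_speed=100)
print(*st())
E
```

```text
False 33.0083 [-0.07  0.28  0.2 ] [-36.21   0.1    4.94]
-35.6 False 33.3083 [-0.7  -0.13  0.9 ] [-35.65   0.14   5.  ]
-35.2 False 33.6083 [-0.67 -0.25 -0.49] [-35.22   0.1    4.99]
-34.8 False 33.9083 [ 0.16 -0.57  0.7 ] [-34.81   0.11   5.  ]
-34.4 False 34.2083 [ 0.    0.2  -0.04] [-34.37   0.07   5.01]
-34.0 False 34.5083 [-0.97 -0.09 -0.31] [-33.98   0.1    5.  ]
-33.6 False 34.8083 [ 0.57 -1.14 -0.25] [-33.58   0.14   5.  ]
-33.2 False 35.1083 [ 0.06 -0.45  0.08] [-33.19   0.12   4.99]
-32.8 False 35.4083 [ 0.01  0.13 -0.43] [-32.78   0.1    5.01]
-32.4 False 35.7083 [ 0.51  0.16 -0.08] [-32.37   0.06   5.  ]
-32.0 False 36.0083 [-1.28  0.49  0.  ] [-32.16   0.09   4.95]
-31.6 False 36.3083 [-4.97  0.16  2.99] [-32.07   0.08   4.91]
36.6083 [-5.61 -0.58  3.3 ] [-32.08   0.04   4.89]
38.775 [ 0.69 -0.49 -0.14] [-70.01   0.01  59.79]
```

It hit a hard stop at −32.07 under a steady 5.6 N, so the part is seated against the bar. Retreat for a final look.

```bash
python3 - <<'E'
from h import *
from workcell import *
np.set_printoptions(precision=2,suppress=True)
open_gripper();movep(pl([-65,.5,150]),pltool())
for n in("wrist","side"):
    c=camera(n);pickle.dump(c,open(f"pics/{n}13.pkl","wb"));cv2.imwrite(f"pics/{n}13.png",c["image"])
print(read_state()["time"])
c=load("wrist13");W=wcloud(c).reshape(-1,3);W=W[~np.isnan(W).any(1)]
q=(W-[PP[0],PP[1],16])@Rz(PP[2])
t=q[(abs(q[:,0]-7)<45)&(abs(q[:,1])<30)&(abs(q[:,2]-60)<4)]
print("top",np.median(t[:,2]),cv2.minAreaRect(np.float32(t[:,:2])),np.percentile(t[:,0],[1,99]),np.percentile(t[:,1],[1,99]))
g=cv2.GaussianBlur(cv2.cvtColor(c["image"],cv2.COLOR_BGR2GRAY).astype(float),(3,3),.7);P=[]
for u in range(242,268):
    d=np.diff(g[236:252,u]);i=int(d.argmax());a,b,e=d[i-1:i+2];P.append(((wpix(c,u,236+i+.5+.5*(a-e)/(a-2*b+e),76)-[PP[0],PP[1],16])@Rz(PP[2]))[:2])
P=np.array(P);k=np.polyfit(P[:,1],P[:,0],1);print("edge x",k[1],"yaw",-np.degrees(k[0]))
cv2.imwrite("pics/13c.png",cv2.resize(load("side13")["image"][120:290,160:360],None,fx=3.5,fy=3.5,interpolation=cv2.INTER_CUBIC))
E
```

```text
40.1083
top 59.11738664361823 ((7.41346549987793, 0.19660663604736328), (60.63846969604492, 28.322912216186523), 0.8067647814750671) [-22.32  36.87] [-13.45  13.97]
edge x -22.904781928902835 yaw 0.051596366907607605
```

View pics/13c.png

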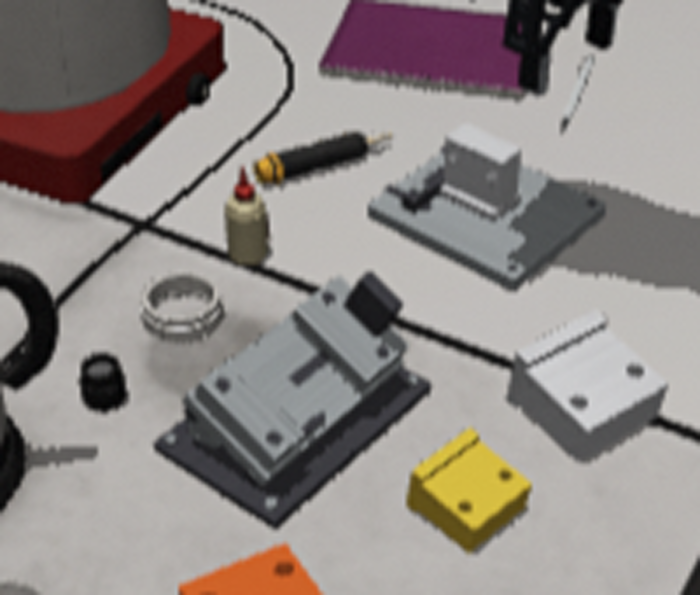

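View pics/wrist13.png

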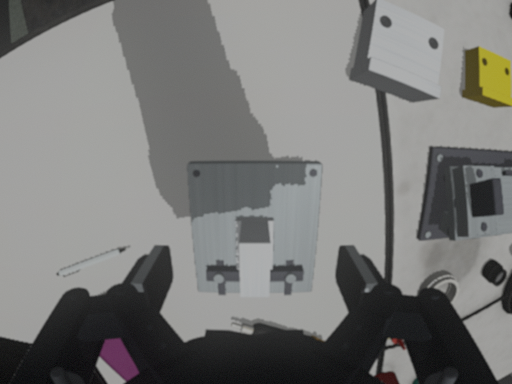

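The part is against the middle of the bar (wrist px (256,270)), the jaw is open, the other things have not moved, and the arm is clear. Handing in.

```bash
python3 -c "
from workcell import *
finish_job()"
```

```text
the job is handed in; nothing more can be done
```

The job is handed in at about 40 s of the 58 s limit. The moving jaw is open about 37–38 mm. The part is out of the vise and stands on the inspection plate against the middle of the stop bar, with the gripper clear.

- **Taking it out:** I slid the part 18 mm sideways from under the fixed lip, then lifted it. Wrist force stayed at about 2 N through both moves.
- **Placing it:** I stood the part on the plate, let go, then pushed it up to the bar with closed fingers held low. The last press met a hard stop at a steady 5.6 N.
- **Last checks:** The stem edge came out within about 0.2° of the bar's direction and within about 0.2 mm of its middle. The final side picture shows the other objects where they were.
- **What disagreed or was not seen:**
  - A rectangle fit of the depth points gave 0.8° for the part's angle. I trusted the sub-pixel edge fit instead.
  - By camera, the bar face and the part's end differ by about 0.6 mm, which is within camera error. Flush contact and the pin pressed right in rest on the hard stop; I never saw the pin itself pressed in.

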